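# Back a ratchet indexer off one notch

### The arm

A 6-joint arm with a two-finger parallel gripper is mounted at the origin on the work surface. World frame = base frame: x ahead of the robot, y to its left, z up, the work surface at z = 0. Lengths are in m, angles in rad, forces in N, time in s.
With the tool pointing down it reaches from about 0.4 to 0.825 m from the base axis. Payload 7 kg.
Tool frame: the origin (TCP) lies between the finger pads; the fingertips stand 8 mm ahead of it and the grasp point (between the pads) lies 11 mm behind it (arm.finger_overhang is the distance from the TCP to the fingertips, in m); z points along the fingers, y is the line along which they close (so a half turn about z gives the same grasp; the last joint's range is limited). The gripper opens to 88 mm and grips with 3 to 60 N. Pads are 19 mm wide; open, the fingers measure 130 mm over their backs; the gripper's body (78 mm by 193 mm) begins 47 mm behind the grasp point.
Start: joints at [-1.029, 0.359, 0.012, 0, -1.224, -0.288], TCP at [0.169, -0.653, 0.235] pointing down, gripper open.
Joint ranges: [-3.07, 3.07], [-1.43, 2.12], [-1.02, 1.25], [-3.03, 1.67], [-3.05, -0], [-3.03, 3.03]. Speed limits (rad/s): [2.39, 2.39, 3.01, 3.14, 3.14, 3.14].

### API

Orientations are given as [roll, pitch, yaw] about the fixed x, y, z axes, in that order (R = Rz(yaw) Ry(pitch) Rx(roll)).
In Python, from station import arm gives the robot as it stands.
- The arm moves only by the tool move_arm, never from a script. Its argument "rows" is text: rows parted by semicolons, each of 7 numbers parted by spaces: the turn, a rotation vector about the tool's x, y, z in degrees, then the shift along the tool's x, y, z in m, then the finger opening in m, from 0 to 0.0876. A call has 1 to 8 rows; each row shifts and turns the commanded pose from where the row before left it, along the tool's axes as they then stand; what a row does not reach is not made up. A row lasts 1/8 s, in which the tool goes at most 62.5 mm and 10.7 degrees, less where a joint would pass 70% of its speed; a pose out of reach is approached as far as the arm can. A call is refused whole if a number of a shift passes 0.0625 or a number of a turn 10.7, either way. A call with a gripper value outside its range is refused whole. The fingers move at their own pace and stop on an object; "squeeze" is the grip in N (left out, the last holds). Time passes only in rows, so rows that do not move let the fingers close. It gives the time, the measured TCP pose, the force, the opening and the grip force at its end, in the units of the state.
- arm.get_state(): the state, without advancing time (a new reading comes with each control period).
- arm.grab_frame(name): name is "side" or "top"; returns (picture, depth): 400x640x3 uint8, blue, green, red; 400x640 float32, m along the optical axis (not along the pixel's ray), 0 where there is no reading.
- arm.camera_model(name): a dict with "mtx" (3x3 intrinsics, pixels), "camera_from_world" (4x4, takes a point from world to camera coordinates). Camera axes: x right, y down, z forward; pixel columns grow to the right and rows downward; lengths in m; the calibration is good to about 2 mm. A picture is of the moment at which its call begins. camera_model takes no time and is no camera call.
- arm.job_done(): hands the job in; it is judged then, once.
The state is a dict: "t": time; "q": joint angles; "qd": joint speeds; "joint_efforts": joint torques, N m; "eef_pos": TCP position; "ee_rot": TCP orientation; "force": force on the tool from outside, world axes, zero at the start; "moment": the same for the moment, N m; "width": finger opening in m; "gripper_force": force on a finger pad.
Only numpy, scipy, OpenCV 4.12 (cv2) and the standard library are available. Lean on these libraries where they do the work, as an engineer would, in place of code of your own. Each camera call takes 0.05 s, during which the arm holds its last target. There are 200 camera calls.

### The job

The wheel of the finger-joint jig's indexer has been advanced one notch too far. Push the pawl's ball-ended lever over, away from the wheel, so that the pawl lifts out of the teeth and stays up, and then push against a spoke to turn the wheel backward by one notch (the way the pawl was blocking: the top of the wheel moves towards the pawl's pivot post). Finally tip the lever back so that the pawl drops fully home into that notch; leave the loose things on the bench where they are.

Things in the scene. Friction and masses are not known exactly. Their poses are not given: they have to be found in the camera images.
- indexer: fixed steel indexer. Origin on the bench under the wheel's axis. x: level, along that axis, from the spokes to the teeth and carriage; y: level, from wheel to pawl post; z up. Offsets below are in this frame, mm. Base plate x -90 to 230, y -110 to 130, 8 thick. Spokes turn in plane x = -40, teeth in plane x = 30. Wheel bearing plate x 50 to 62, y -30 to 30, 120 tall.
- carriage_top (a point): top of the nut of the board carriage, 112 above the bench, at about x 123; the carriage spans x 110 to 160, y -80 to 80, and is driven 10 mm towards the wheel per notch back. It need not be touched.
- pawl_pivot (a point): the pawl's hinge, a level pin along x at x 30, y 80, z 150 of the indexer, carried by a grey post (x 50 to 62, y 65 to 95, 163 tall)
- wheel (a joint): wheel angle, rad, within 0.07 of 0 at the start; grows as the wheel turns backward (its top moves to +y of the indexer). 8 notches: one notch back is +0.785. It stays where left (friction 0.15 N m, about 2.5 N at a spoke). Toothed disc 100 mm across. A notch leaves the pawl's nose about 0.12 rad of play either way about its middle. Backward turning is blocked while the pawl is down.
- wheel_axis (a point): point on the wheel's axis in the plane of the spokes: x -40, y 0, z 100 of the indexer
- spoke_end (a point): outer end of one of 8 straight round spokes (10 mm thick, 45 degrees apart, ends 85 mm from the axis). At wheel value 0 it stands 22.5 degrees from vertical towards -y: end at x -40, y -33, z 179 of the indexer. Pushed from its -y side to 22.5 degrees past the vertical it has gone back one notch. Turns with the wheel.
- pawl (a joint): pawl angle, rad: 0 = down, nose fully home in a notch (start); 0.9 = fully raised (stop). Clear of the teeth above about 0.25. A weighted tumbler: by the ball's weight it falls home by itself from below about 0.4 and falls up to the stop, and stays there, from above about 0.53. About 1 N at the ball moves it.
- pawl_ball (a point): centre of the 26 mm steel ball on the pawl's lever (8 mm thick), 65 mm from the pivot; x 30, y 58, z 211 of the indexer when the pawl is home, x 30, y 114, z 205 when fully raised. Push it to +y to raise the pawl, to -y to drop it.
- pawl_nose (a point): middle of the lower end of the pawl's nose (10 x 9 mm), 80 mm from the pivot; x 30, y 0, z 138 of the indexer when home, about 63 mm higher when fully raised. The pawl's arm is 8 mm high, level at about z 151 when home.
- offcut: loose oak offcut, 50 x 80 x 24 mm, lying close to the indexer; origin under its centre
- pencil: loose pencil, 150 mm long, 8 mm thick, lying close to the indexer; origin under its middle
- wax: loose white lump of wax, 52 mm across, 26 mm high, close to the indexer; origin under its centre
- mallet: loose wooden mallet lying flat, head 55 x 110 x 60 mm, about 270 mm long, at the left side of the bench; origin on the bench under the handle's front part
- square: loose try square lying flat, stock 120 mm, blade 150 mm, at the right side of the bench; origin under the stock's centre
- board: loose finger-jointed board lying flat, 175 x 90 x 15 mm, at the right side of the bench; origin under its centre

How it is judged:
On the way, in this order (a step that is already met when the one before it is completed fails the run):
1. the pawl is lifted and stays up, the wheel still in its old notch (value of joint pawl above 0.6 rad and value of joint wheel below 0.35 rad), for 0.2 s.
2. with the pawl up the wheel is pushed back one notch (value of joint pawl above 0.4 rad and value of joint wheel between 0.6254 and 0.9454 rad), for 0.2 s.
At the end, for the whole second after the job is handed in: The pawl is fully home (within 0.05 rad, nose about 4 mm) in the notch one back from the start: wheel at 0.785 rad within 0.16 rad (value of joint pawl below 0.05 rad and value of joint wheel between 0.6254 and 0.9454 rad and velocity of joint wheel between -0.1 and 0.1 rad/s); the robot touches nothing.
It fails at once if a loose thing on the bench is lifted or shifted by more than 20 mm (distance of any of offcut, pencil, wax, mallet, square, board from where it was at the start of the episode above 0.02 m).
It also fails if it takes over 54 s, if anything falls off the work surface, if the arm or the gripper's body presses on something with over 40 N, if the wrist force passes 120 N, or if a joint passes its speed limit or range.

## Working session

There is one attempt and no reset: what is moved stays moved. The work goes in short steps, Python scripts to look and compute and a tool call to move; the robot and the scene stay as the last step left them, time stands still between calls to the robot, and variables do not carry over. Pictures are saved under pics/ and viewed, at most 10 in all, crops included, and the job is handed in when it is done.

Besides the shell and the picture viewer there is one more tool, called as name(argument=value, ...), one argument or row to a line, values as JSON. move_arm: Moves the arm, as the interface text tells. Its arguments: {"type":"object","properties":{"rows":{"type":"string"},"squeeze":{"type":"number"}},"required":["rows"]}

```bash
mkdir -p pics; ls; python3 - <<'E'
from station import arm
import cv2,numpy as np
for n in("top","side"):
    p,d=arm.grab_frame(n); cv2.imwrite(f"pics/{n}0.png",p); np.savez(f"{n}0.npz",p=p,d=d)
    m=arm.camera_model(n); print(n,np.round(m["mtx"],1).tolist(),np.round(m["camera_from_world"],3).tolist())
s=arm.get_state(); print(s["t"],s["eef_pos"],s["ee_rot"])
E
```

```text
pics
top [[425.6, 0.0, 320.1], [0.0, 425.6, 205.0], [0.0, 0.0, 1.0]] [[-0.029, -1.0, -0.008, 0.013], [-0.988, 0.03, -0.149, 0.578], [0.149, 0.003, -0.989, 1.549], [0.0, 0.0, 0.0, 1.0]]
side [[384.1, 0.0, 320.8], [0.0, 384.1, 200.8], [0.0, 0.0, 1.0]] [[-0.742, -0.67, -0.002, 0.411], [-0.483, 0.537, -0.692, 0.38], [0.464, -0.513, -0.722, 0.989], [0.0, 0.0, 0.0, 1.0]]
0.1 [ 0.16933981 -0.65298106  0.23372733] [ 3.14012458e+00 -1.68669067e-04 -2.88790243e+00]
```

View pics/top0.png

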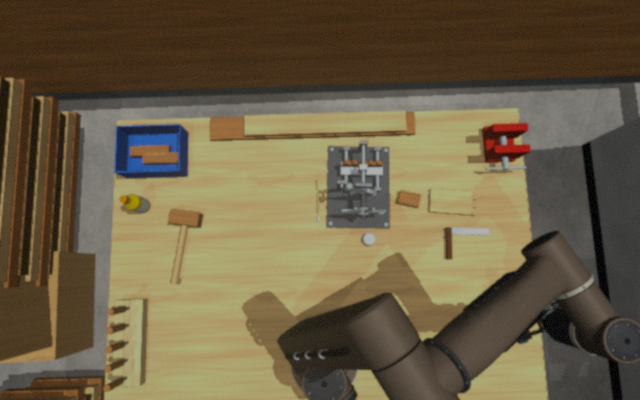

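View pics/side0.png

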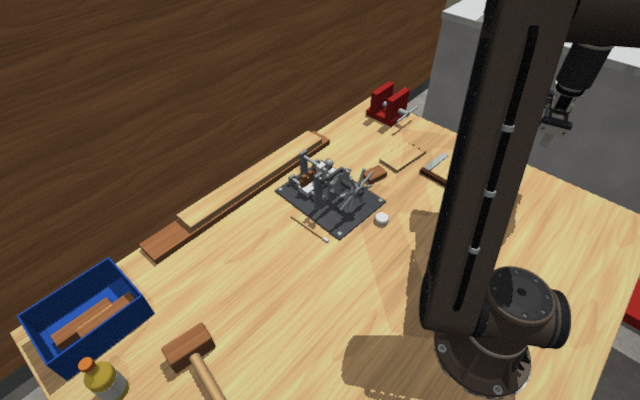

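The top view shows the base plate at about cols 328-390, rows 147-228, with the spokes near (362,210). The side view shows the indexer at about (330,190). Next I fit the plate.

```bash
cat > h.py <<'E'
from station import arm
import cv2,numpy as np
def ray(n,u,v,z):
    m=arm.camera_model(n);T=np.array(m["camera_from_world"]);R,t=T[:3,:3],T[:3,3]
    d=R.T@np.linalg.solve(m["mtx"],[u,v,1.]);c=-R.T@t
    return c+d*(z-c[2])/d[2]
def px(n,P):
    m=arm.camera_model(n);T=np.array(m["camera_from_world"])
    q=np.array(m["mtx"])@(T[:3,:3]@np.array(P)+T[:3,3]);return q[:2]/q[2]
E
python3 - <<'E'
from h import *
I=np.load("top0.npz");p=I["p"]
hsv=cv2.cvtColor(p,cv2.COLOR_BGR2HSV)
m=((hsv[...,1]<90)&(hsv[...,2]<230)).astype(np.uint8)*255
w=np.zeros_like(m);w[140:240,310:398]=m[140:240,310:398]
w=cv2.morphologyEx(w,cv2.MORPH_OPEN,np.ones((5,5)))
w=max(cv2.findContours(w,0,1)[0],key=cv2.contourArea)
r=cv2.minAreaRect(w);print(r)
for c in cv2.boxPoints(r):print(c,ray("top",*c,0.008))
a=cv2.resize(p[135:245,305:405],None,fx=5.4,fy=5.4,interpolation=2)
q=np.load("side0.npz")["p"]
b=cv2.resize(q[140:250,265:395],None,fx=5.4,fy=5.4,interpolation=2)
cv2.imwrite("pics/a.png",a);cv2.imwrite("pics/b.png",b)
E
```

```text
((353.5, 184.5), (89.0, 87.0), 90.0)
[310. 140.] [0.84127917 0.02834469 0.008     ]
[397. 140.] [ 0.83062181 -0.31165263  0.008     ]
[397. 229.] [ 0.48218733 -0.292178    0.008     ]
[310. 229.] [0.49197386 0.03724114 0.008     ]
```

View pics/a.png

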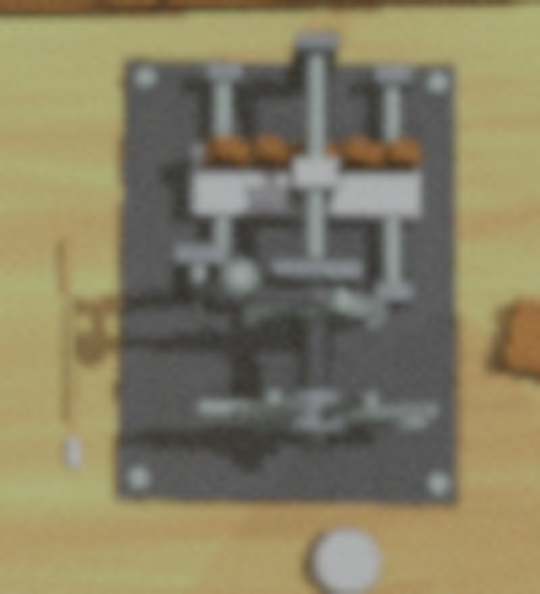

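View pics/b.png

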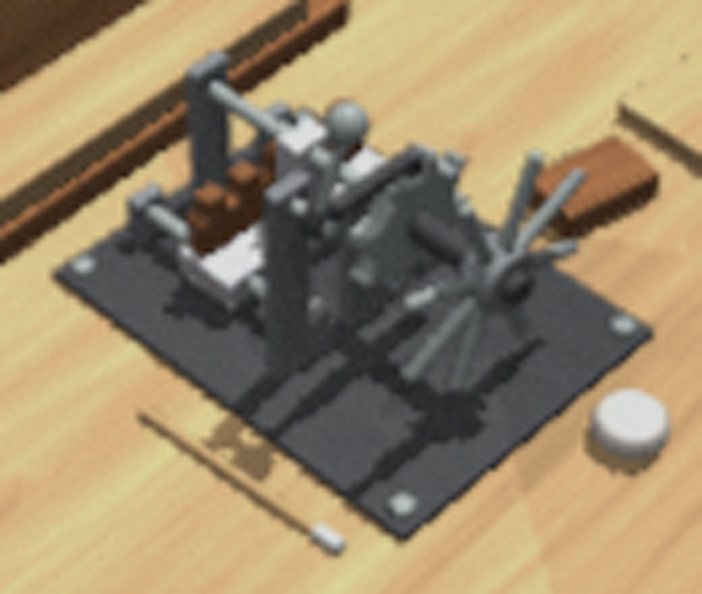

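Zoomed, the plate corners in crop a are (128,64), (455,66), (456,500) and (118,496). The ball is at (241,275) in crop a and (346,122) in crop b. The spokes lie on the robot's side at row ~408. The pawl post is to the left, i.e. indexer x ≈ world +x and y ≈ world +y.

```bash
python3 - <<'E'
from h import *
P=np.array([ray("top",305+u/5.4,135+v/5.4,.008)[:2] for u,v in [(128,64),(455,66),(456,500),(118,496)]])
S=np.array([ray("side",265+u/5.4,140+v/5.4,.008)[:2] for u,v in [(54,270),(652,332),(404,538)]])
L=np.array([(230,130),(230,-110),(-90,-110),(-90,130)])/1000.
def fit(L,P):
    l=L-L.mean(0);p=P-P.mean(0)
    a=np.arctan2((l[:,0]*p[:,1]-l[:,1]*p[:,0]).sum(),(l*p).sum())
    R=np.array([[np.cos(a),-np.sin(a)],[np.sin(a),np.cos(a)]]);t=P.mean(0)-R@L.mean(0)
    return a,t,np.linalg.norm(L@R.T+t-P,axis=1)
print(fit(L,P));print(fit(L[[0,1,3]],S))
a,t,_=fit(np.r_[L,L[[0,1,3]]],np.r_[P,S]);print(a,t)
R=np.array([[np.cos(a),-np.sin(a)],[np.sin(a),np.cos(a)]])
for n,q in dict(ball=(30,58,211),ballup=(30,114,205),spoke=(-40,-33,179),axis=(-40,0,100),nut=(123,0,112)).items():
    w=np.r_[R@np.array(q[:2])/1e3+t,q[2]/1e3]
    u=(px("top",w)-[305,135])*5.4;v=(px("side",w)-[265,140])*5.4
    print(n,w.round(4),"top",u.round(),"side",v.round())
print("ball meas",ray("top",305+241/5.4,135+275/5.4,.211),ray("side",265+346/5.4,140+122/5.4,.211))
E
```

```text
(np.float64(-0.04793319487989113), array([ 0.5796985 , -0.16029682]), array([0.00501368, 0.00214414, 0.00431923, 0.00234499]))
(np.float64(-0.6634354408290661), array([ 0.46747025, -0.0711372 ]), array([0.108402  , 0.10659017, 0.11144269]))
-0.2348203120058051 [ 0.53004592 -0.13875517]
ball [ 0.5727 -0.0893  0.211 ] top [218. 341.] side [383. 165.]
ballup [ 0.5857 -0.0349  0.205 ] top [129. 325.] side [299. 212.]
spoke [ 0.4835 -0.1615  0.179 ] top [335. 486.] side [585. 215.]
axis [ 0.4911 -0.1294  0.1   ] top [274. 488.] side [529. 335.]
nut [ 0.6497 -0.1674  0.112 ] top [322. 249.] side [366. 167.]
ball meas [ 0.6141396  -0.10552349  0.211     ] [ 0.61179653 -0.10306163  0.211     ]
```

```bash
python3 - <<'E'
from h import *
P=np.array([ray("top",305+u/5.4,135+v/5.4,.008)[:2] for u,v in [(128,64),(455,66),(456,500),(118,496)]])
S=np.array([ray("side",265+u/5.4,140+v/5.4,.008)[:2] for u,v in [(54,270),(652,332),(404,538)]])
L=np.array([(230,130),(230,-110),(-90,-110),(-90,130)])/1000.
def fit(L,P):
    l=L-L.mean(0);p=P-P.mean(0)
    a=np.arctan2((l[:,0]*p[:,1]-l[:,1]*p[:,0]).sum(),(l*p).sum())
    R=np.array([[np.cos(a),-np.sin(a)],[np.sin(a),np.cos(a)]]);t=P.mean(0)-R@L.mean(0)
    return a,t,np.linalg.norm(L@R.T+t-P,axis=1)
print(fit(L,P));print(fit(L[[0,2,3]],S))
a,t,_=fit(np.r_[L,L[[0,2,3]]],np.r_[P,S]);print(a,t)
R=np.array([[np.cos(a),-np.sin(a)],[np.sin(a),np.cos(a)]])
for n,q in dict(ball=(30,58,211),ballup=(30,114,205),spoke=(-40,-33,179),spoke2=(-40,33,179),axis=(-40,0,100),nut=(123,0,112)).items():
    w=np.r_[R@np.array(q[:2])/1e3+t,q[2]/1e3]
    u=(px("top",w)-[305,135])*5.4;v=(px("side",w)-[265,140])*5.4
    print(n,w.round(4),"top",u.round(),"side",v.round())
s=arm.get_state();print(s["eef_pos"],s["ee_rot"],cv2.Rodrigues(np.eye(3))[0].T)
E
```

```text
(np.float64(-0.04793319487989113), array([ 0.5796985 , -0.16029682]), array([0.00501368, 0.00214414, 0.00431923, 0.00234499]))
(np.float64(-0.052636193358017405), array([ 0.57615946, -0.15674905]), array([0.00174983, 0.00291369, 0.00136827]))
-0.049999626372806714 [ 0.57822947 -0.15871492]
ball [ 0.6111 -0.1023  0.211 ] top [236. 280.] side [346. 123.]
ballup [ 0.6139 -0.0464  0.205 ] top [146. 280.] side [276. 178.]
spoke [ 0.5366 -0.1897  0.179 ] top [376. 401.] side [541. 148.]
spoke2 [ 0.5399 -0.1238  0.179 ] top [271. 399.] side [465. 203.]
axis [ 0.5383 -0.1567  0.1   ] top [312. 417.] side [494. 273.]
nut [ 0.7011 -0.1649  0.112 ] top [315. 174.] side [302. 132.]
[ 0.16933981 -0.65298106  0.23372733] [ 3.14012458e+00 -1.68669067e-04 -2.88790243e+00] [[0. 0. 0.]]
```

The indexer sits at (0.578, -0.159) with yaw -0.05, and the projected points match both views. The plan is closed fingers with tool x along -indexer y. First I turn the tool, rise a little and close.

move_arm(
  rows="0 0 -10.4 0 0 -0.01 0;0 0 -10.4 0 0 -0.01 0;0 0 -10.4 0 0 -0.01 0;0 0 -10.4 0 0 -0.01 0;0 0 -10.4 0 0 -0.01 0;0 0 -10.4 0 0 0 0;0 0 -10.2 0 0 0 0;0 0 0 0 0 0 0",
  squeeze=10,
)

```text
t: 1.1
eef_pos: [0.1694, -0.6532, 0.2841]
ee_rot: [3.141, 0.001, -1.622]
force: [-0.2, -0.2, -0.5]
width: 0.0129
gripper_force: 0.0
```

```bash
cat >> h.py <<'E'
A=-0.05;O=np.array([.578,-.159])
from scipy.spatial.transform import Rotation as Ro
def go(ix,iy,z,yaw=A-np.pi/2):
    "tool-frame shift & turn from measured pose to put the TCP at indexer mm"
    s=arm.get_state();c,n=np.cos(A),np.sin(A)
    w=np.r_[np.array([[c,-n],[n,c]])@np.array([ix,iy])/1e3+O,z/1e3]
    R=Ro.from_euler("xyz",s["ee_rot"]);G=Ro.from_euler("xyz",[np.pi,0,yaw])
    i=np.array([[c,n],[-n,c]])@(s["eef_pos"][:2]-O)*1e3
    print("t",s["t"],"now idx mm",i.round(1),(s["eef_pos"][2]*1e3).round(1),"F",np.round(s["force"],1),"w",s["width"])
    print("shift",R.inv().apply(w-s["eef_pos"]).round(4),"turn",np.degrees((R.inv()*G).as_rotvec()).round(2))
E
python3 -c "
from h import *
go(30,15,260)"
```

```text
t 1.1 now idx mm [-383.4 -514. ] 284.1 F [-0.2 -0.2 -0.5] w 0.01291080993732373
shift [-0.5294 -0.4128  0.0244] turn [ 0.02  0.05 -0.06]
```

move_arm(
  rows="0 0 0 -0.044 -0.0344 0 0;0 0 0 -0.044 -0.0344 0 0;0 0 0 -0.044 -0.0344 0 0;0 0 0 -0.044 -0.0344 0 0;0 0 0 -0.044 -0.0344 0 0;0 0 0 -0.044 -0.0344 0 0;0 0 0 -0.044 -0.0344 0 0;0 0 0 -0.044 -0.0344 0 0",
)

```text
t: 2.1
eef_pos: [0.4628, -0.3139, 0.2846]
ee_rot: [-3.141, -0.0, -1.626]
force: [0.7, -0.3, -0.4]
width: 0.0005
gripper_force: 0.0
```

move_arm(
  rows="0 0 0 -0.044 -0.0344 0 0;0 0 0 -0.044 -0.0344 0 0;0 0 0 -0.044 -0.0344 0 0;0 0 0 -0.044 -0.0344 0 0;0 0 0 0 0 0 0;0 0 0 0 0 0 0",
)

```text
t: 2.85
eef_pos: [0.6079, -0.1464, 0.2841]
ee_rot: [3.141, -0.0, -1.623]
force: [0.3, -0.2, 0.0]
width: 0.0006
gripper_force: 0.0
```

```bash
python3 -c "
from h import *
go(30,15,212)"
```

```text
t 2.85 now idx mm [29.2 14.1] 284.1 F [ 0.3 -0.2  0. ] w 0.0005846072737598909
shift [-0.001  -0.0009  0.0721] turn [ 0.06 -0.01 -0.11]
```

move_arm(
  rows="0 0 0 0 0 0.036 0;0 0 0 0 0 0.036 0;0 0 0 -0.01 0 0 0;0 0 0 -0.01 0 0 0;0 0 0 -0.01 0 0 0;0 0 0 -0.01 0 0 0;0 0 0 -0.01 0 0 0;0 0 0 -0.004 0 0 0",
)

```text
t: 3.85
eef_pos: [0.6108, -0.0917, 0.2127]
ee_rot: [-3.142, 0.0, -1.62]
force: [0.1, -0.0, -0.2]
width: 0.0005
gripper_force: 0.0
```

move_arm(
  rows="0 0 0 -0.003 0 0 0;0 0 0 -0.002 0 0 0;0 0 0 0 0 0 0;0 0 0 0 0 0 0;0 0 0 0 0 -0.02 0;0 0 0 0 0 -0.03 0;0 0 0 0 0 0 0",
)

```text
t: 4.72
eef_pos: [0.6123, -0.088, 0.2653]
ee_rot: [-3.137, 0.0, -1.621]
force: [0.1, 0.4, 0.1]
width: 0.0003
gripper_force: 0.0
```

```bash
python3 - <<'E'
from h import *
go(-40,-62,262)
a=[]
p,_=arm.grab_frame("top");q,_=arm.grab_frame("side")
cv2.imwrite("pics/c.png",np.hstack([cv2.resize(p[135:245,305:405],None,fx=3.5,fy=3.5),cv2.resize(q[120:230,275:395],None,fx=3.5,fy=3.5)]))
E
```

```text
t 4.725 now idx mm [30.7 72.7] 265.3 F [0.1 0.4 0.1] w 0.0003061686427268804
shift [0.1347 0.0708 0.0029] turn [-0.26  0.01  0.01]
```

View pics/c.png

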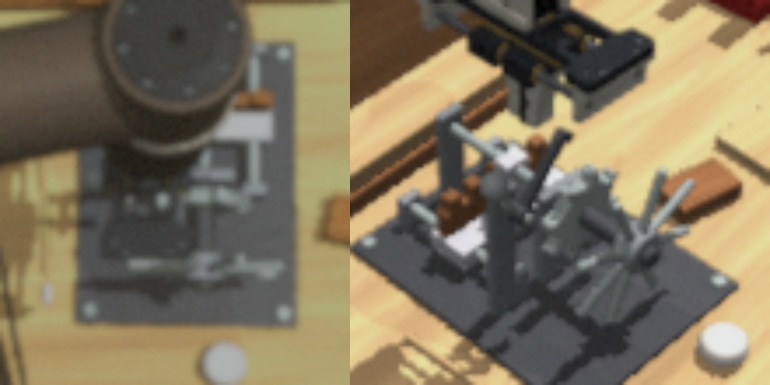

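The side crop shows the pawl arm upright near (560,150) and the ball at (495,185), which is the predicted fully raised place. Next I go to the spoke's -y side.

move_arm(
  rows="0 0 0 0.045 0.0236 0 0;0 0 0 0.045 0.0236 0 0;0 0 0 0.045 0.0236 0 0;0 0 0 0 0 0.03 0;0 0 0 0 0 0.03 0;0 0 0 0 0 0.029 0;0 0 0 0 0 0 0;0 0 0 0 0 0 0",
)

```text
t: 5.82
eef_pos: [0.534, -0.2192, 0.1742]
ee_rot: [-3.141, -0.0, -1.62]
force: [0.0, -0.5, -0.2]
width: 0.0006
gripper_force: 0.0
```

```bash
python3 -c "
from h import *
go(-40,11,173)"
```

```text
t 5.825 now idx mm [-41.  -62.3] 174.2 F [ 0.  -0.5 -0.2] w 0.0005520390174975821
shift [-0.0733 -0.001   0.0012] turn [-0.02 -0.03  0.02]
```

move_arm(
  rows="0 0 0 -0.012 0 0 0;0 0 0 -0.012 0 0 0;0 0 0 -0.012 0 0 0;0 0 0 -0.01 0 0 0;0 0 0 -0.01 0 0 0;0 0 0 -0.008 0 0 0;0 0 0 -0.006 0 0 0;0 0 0 -0.003 0 0 0",
)

```text
t: 6.82
eef_pos: [0.5363, -0.1457, 0.1729]
ee_rot: [3.139, 0.0, -1.621]
force: [0.4, -1.5, -1.5]
width: 0.0006
gripper_force: 1.1
```

move_arm(
  rows="0 0 0 0 0 0 0;0 0 0 0 0 0 0;0 0 0 0 0 0 0",
)

```text
t: 7.2
eef_pos: [0.5372, -0.1461, 0.1735]
ee_rot: [-3.142, 0.0, -1.621]
force: [0.6, -0.9, -0.1]
width: 0.0002
gripper_force: 0.0
```

```bash
python3 - <<'E'
from h import *
go(-40,12,173)
q,_=arm.grab_frame("side");cv2.imwrite("pics/d.png",cv2.resize(q[140:250,265:395],None,fx=5.4,fy=5.4,interpolation=2))
for k in range(-3,5):
    f=np.radians(22.5+45*k);c,n=np.cos(A),np.sin(A)
    P=np.array([-40,85*np.sin(f),100+85*np.cos(f)]);w=np.r_[np.array([[c,-n],[n,c]])@P[:2]/1e3+O,P[2]/1e3]
    print(22.5+45*k,((px("side",w)-[265,140])*5.4).round())
E
```

```text
t 7.2 now idx mm [-41.4  10.9] 173.5 F [ 0.6 -0.9 -0.1] w 0.000185342440361128
shift [-0.0011 -0.0014  0.0005] turn [-0.    0.02 -0.01]
-112.5 [574. 248.]
-67.5 [584. 171.]
-22.5 [541. 149.]
22.5 [466. 203.]
67.5 [408. 301.]
112.5 [404. 378.]
157.5 [452. 389.]
202.5 [520. 335.]
```

View pics/d.png

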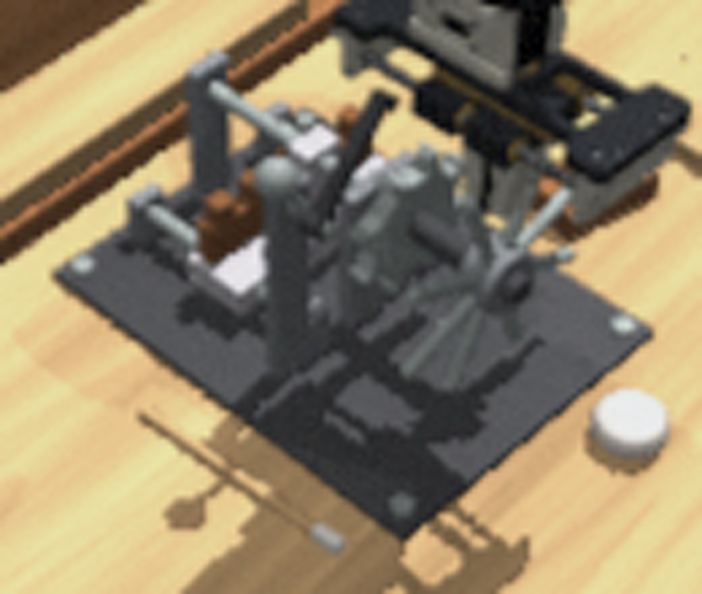

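The wheel's spoke ends match the one-notch-back pattern: (407,372) and (452,385), against predictions of (404,378) and (452,389). The pawl is still up, with its ball at (275,178). I back off, lift and move to the ball's +y side.

move_arm(
  rows="0 0 0 0.006 0 0 0;0 0 0 0 0 -0.03 0;0 0 0 0 0 -0.03 0;0 0 0 0 0 -0.03 0;0 0 0 -0.048 -0.024 0 0;0 0 0 -0.048 -0.024 0 0;0 0 0 -0.048 -0.024 0 0;0 0 0 0 0 0 0",
)

```text
t: 8.25
eef_pos: [0.6173, -0.0093, 0.2627]
ee_rot: [3.141, -0.0, -1.618]
force: [-0.9, -1.3, -1.1]
width: 0.0004
gripper_force: 0.0
```

```bash
python3 - <<'E'
from h import *
go(30,150,210)
q,_=arm.grab_frame("side")
q0=np.load("side0.npz")["p"]
cv2.imwrite("pics/e.png",np.hstack([cv2.resize(i[165:220,325:380],None,fx=7,fy=7,interpolation=2) for i in(q0,q)]))
E
```

```text
t 8.25 now idx mm [ 31.8 151.5] 262.7 F [-0.9 -1.3 -1.1] w 0.0004359326911015083
shift [0.0015 0.0018 0.0527] turn [ 0.04 -0.    0.18]
```

View pics/e.png

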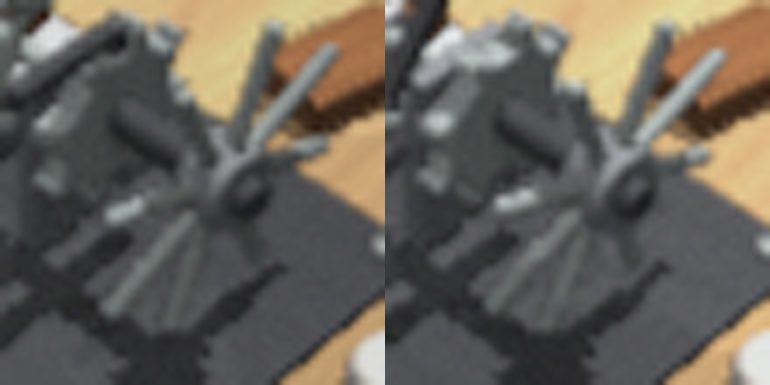

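Compared with the start picture (left), the spoke tips sit about 0.1 rad short of a full notch: (272,30)→(280,32) and (322,145)→(315,157). The wheel is therefore at about 0.70, so I go back and push the spoke another ~5 mm.

move_arm(
  rows="0 0 0 0.052 0.024 0 0;0 0 0 0.052 0.024 0 0;0 0 0 0.052 0.024 0 0;0 0 0 0 0 0 0;0 0 0 0 0 0.03 0;0 0 0 0 0 0.03 0;0 0 0 0 0 0.03 0;0 0 0 0 0 0 0",
)

```text
t: 9.3
eef_pos: [0.5346, -0.1643, 0.1717]
ee_rot: [3.137, -0.0, -1.621]
force: [0.2, -0.2, 1.4]
width: 0.0003
gripper_force: 0.0
```

```bash
python3 -c "
from h import *
go(-40,16,173)"
```

```text
t 9.3 now idx mm [-43.1  -7.4] 171.7 F [ 0.2 -0.2  1.4] w 0.00034661713097874127
shift [-0.0234 -0.003  -0.0013] turn [ 0.25 -0.   -0.04]
```

move_arm(
  rows="0 0 0 -0.008 0 0 0;0 0 0 -0.006 0 0 0;0 0 0 -0.005 0 0 0;0 0 0 -0.003 0 0 0;0 0 0 -0.002 0 0 0;0 0 0 0 0 0 0;0 0 0 0 0 0 0",
)

```text
t: 10.18
eef_pos: [0.5376, -0.1401, 0.1736]
ee_rot: [-3.141, 0.0, -1.621]
force: [1.1, -1.2, -0.2]
width: 0.0004
gripper_force: 0.6
```

move_arm(
  rows="0 0 0 0.007 0 0 0;0 0 0 0 0 -0.03 0;0 0 0 0 0 -0.03 0;0 0 0 0 0 -0.03 0;0 0 0 -0.047 -0.024 0 0;0 0 0 -0.047 -0.024 0 0;0 0 0 -0.047 -0.024 0 0;0 0 0 0 0 0 0",
)

```text
t: 11.18
eef_pos: [0.6173, -0.0073, 0.2624]
ee_rot: [3.14, 0.0, -1.618]
force: [-0.6, -0.6, -0.3]
width: 0.0008
gripper_force: 0.0
```

```bash
python3 - <<'E'
from h import *
go(30,150,210)
q,_=arm.grab_frame("side")
q0=np.load("side0.npz")["p"]
cv2.imwrite("pics/f.png",np.hstack([cv2.resize(i[165:220,325:380],None,fx=7,fy=7,interpolation=2) for i in(q0,q)]))
E
```

```text
t 11.175 now idx mm [ 31.6 153.5] 262.4 F [-0.6 -0.6 -0.3] w 0.0007894610486564518
shift [0.0035 0.0016 0.0524] turn [0.07 0.01 0.17]
```

View pics/f.png

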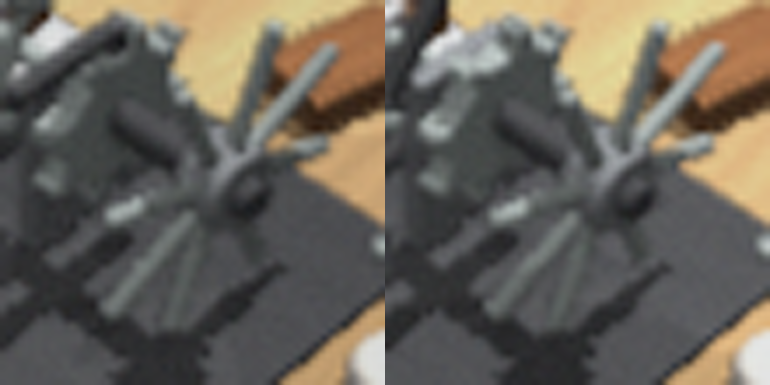

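The spokes now match the start picture to about a pixel, so it is one full notch. I go down beside the ball and push it towards -y.

move_arm(
  rows="0 0 0 0 0.0016 0.026 0;0 0 0 0 0 0.026 0;0 0 0 0.01 0 0 0;0 0 0 0.008 0 0 0;0 0 0 0.008 0 0 0;0 0 0 0.008 0 0 0;0 0 0 0.008 0 0 0;0 0 0 0.006 0 0 0",
)

```text
t: 12.22
eef_pos: [0.612, -0.0583, 0.2116]
ee_rot: [3.141, -0.0, -1.621]
force: [-1.7, -0.2, -0.0]
width: 0.0007
gripper_force: 0.0
```

move_arm(
  rows="0 0 0 0.004 0 0 0;0 0 0 0.002 0 0 0;0 0 0 0 0 0 0;0 0 0 0 0 0 0;0 0 0 -0.01 0 -0.02 0;0 0 0 -0.03 0 -0.04 0;0 0 0 -0.05 0 0 0;0 0 0 -0.05 0 0 0",
)

```text
t: 13.22
eef_pos: [0.6189, 0.0776, 0.2724]
ee_rot: [-3.14, 0.001, -1.621]
force: [0.7, 1.2, -0.2]
width: 0.0006
gripper_force: 0.0
```

```bash
python3 - <<'E'
from h import *
go(30,150,210)
q,_=arm.grab_frame("side")
q0=np.load("side0.npz")["p"]
cv2.imwrite("pics/g.png",np.hstack([cv2.resize(i[140:250,265:395],None,fx=3,fy=3,interpolation=2) for i in(q0,q)]))
g=[cv2.cvtColor(i[145:205,310:380],6).astype(float) for i in(q0,q)];print(np.abs(g[0]-g[1]).mean())
E
```

```text
t 13.225 now idx mm [ 29.1 238.3] 272.4 F [ 0.7  1.2 -0.2] w 0.0005700098139147045
shift [ 0.0884 -0.0009  0.0623] turn [-0.08  0.04 -0.03]
9.543333333333333
```

View pics/g.png

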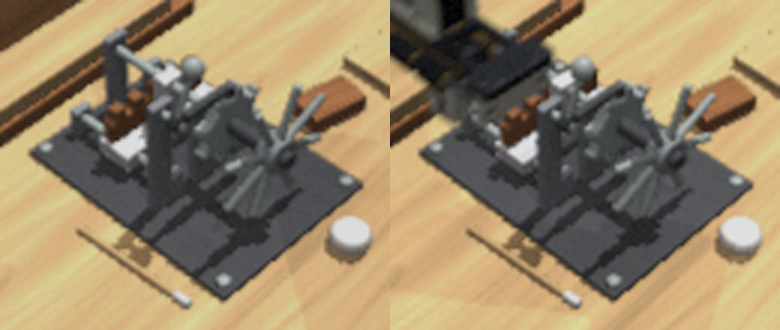

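The pawl looks down, with the ball at about (194,71) against (192,70) at the start. I measure that finely with the arm clear, by template matching.

move_arm(
  rows="0 0 0 -0.05 0 -0.02 0;0 0 0 -0.05 0 -0.02 0;0 0 0 -0.05 0 0 0;0 0 0 0 0 0 0;0 0 0 0 0 0 0",
)

```text
t: 13.9
eef_pos: [0.626, 0.2261, 0.3112]
ee_rot: [3.141, -0.001, -1.62]
force: [-0.9, 0.4, -0.0]
width: 0.0007
gripper_force: 0.0
```

```bash
python3 - <<'E'
from h import *
go(30,150,210)
for n,bs in dict(side=[("ball",329,162,5),("armnose",338,172,7),("spokes",366,180,12),("plateref",380,200,6)],top=[("ball",349,186,4),("spokes",362,210,14)]).items():
    q,_=arm.grab_frame(n);np.save(n+"1.npy",q);q0=np.load(n+"0.npz")["p"]
    for nm,u,v,r in bs:
        U=lambda i:cv2.resize(i,None,fx=8,fy=8,interpolation=2)
        t=U(q0[v-r:v+r+1,u-r:u+r+1]);s=U(q[v-r-4:v+r+5,u-r-4:u+r+5])
        m=cv2.matchTemplate(s,t,cv2.TM_CCOEFF_NORMED);_,b,_,l=cv2.minMaxLoc(m)
        print(n,nm,"score",round(b,3),"px shift",l[0]/8-4,l[1]/8-4)
q=np.load("side1.npy");q0=np.load("side0.npz")["p"]
cv2.imwrite("pics/k.png",np.hstack([cv2.resize(i[150:195,315:365],None,fx=8,fy=8,interpolation=2) for i in(q0,q)]))
E
```

```text
t 13.9 now idx mm [ 28.7 387.1] 311.2 F [-0.9  0.4 -0. ] w 0.000706283995866449
shift [ 0.237  -0.0011  0.1013] turn [ 0.03 -0.03  0.06]
side ball score 0.879 px shift 1.25 0.5
side armnose score 0.846 px shift 1.0 0.125
side spokes score 0.988 px shift 0.0 0.0
side plateref score 0.996 px shift 0.0 0.0
top ball score 0.995 px shift 0.0 0.0
top spokes score 0.978 px shift 0.0 0.0
```

View pics/k.png

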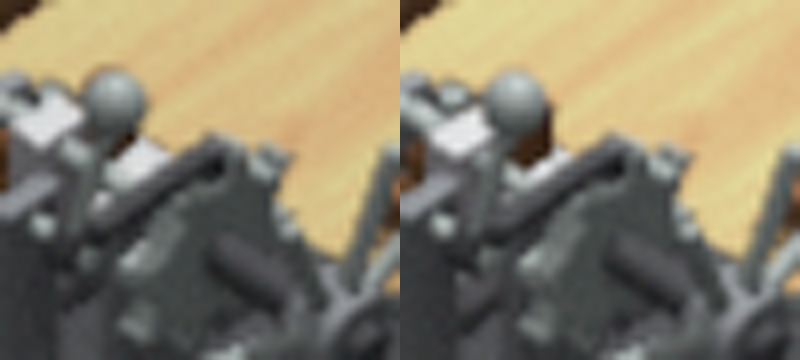

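The ball and arm sit at the same pixels as at the start: ball (115,98) against (516-400,98), and arm tip (213,143). The carriage behind them has moved towards the wheel, and that background change is what skewed the side match; the top match shows zero shift. The pawl is home and the arm is clear, so I hand in.

```bash
python3 -c "
from station import arm
print(arm.job_done())"
```

```text
the job is handed in; nothing more can be done
None
```

I lifted the pawl, turned the wheel back one notch and dropped the pawl home, then handed the job in; in the last pictures the pawl and spokes sit where they did at the start, but no verdict came back.

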